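# Socket set back on its rail in order of size

### The arm

A 6-joint arm with a two-finger parallel gripper is mounted at the origin on a cart in front of the work surface, level with it; the furniture and walls round the work are solid. World frame = base frame: x ahead of the robot, y to its left, z up, the work surface at z = 0. Lengths are in m, angles in rad, forces in N, time in s.
With the tool pointing down it reaches from about 0.375 to 0.975 m from the base axis. Payload 3.8 kg.
Tool frame: the origin (TCP) lies midway between the tips of the shut fingers; the grasp point (between the pads) lies 19 mm behind it; z points along the fingers, y is the line along which they close (so a half turn about z gives the same grasp; the last joint's range is limited). The gripper opens to 85 mm and grips with 20 to 120 N. Pads are 22 mm wide; open, the fingers measure 114 mm over their backs; the gripper's body (76 mm by 85 mm) begins 54 mm behind the grasp point. The pads swing forward as they close: fully open they stand 13 mm farther back than shut.
Start: joints at [1.23, 0.264, 1.604, -0, 1.274, -0.037], TCP at [0.202, 0.644, 0.231] pointing down, gripper open.
Joint ranges: [-2.63, 2.63], [-0.94, 2.18], [0.31, 2.57], [-1.31, 4.45], [0, 2.66], [-2.55, 2.55]. Speed limits (rad/s): [2.57, 2.57, 3.14, 3.14, 3.14, 3.14].

### API

Orientations are given as a rotation vector (axis times angle).
In Python, from workcell import status, read_camera, workorder, masks_of gives the robot as it stands.
- The arm moves only by the tool drive_tool, never from a script. Its argument "rows" is a list of rows, each a list of 7 numbers: the turn, a rotation vector about the tool's x, y, z in degrees, then the shift along the tool's x, y, z in m, then the opening, from 0 (shut) to 1 (fully open). In form: [[ax, ay, az, tx, ty, tz, claw], ...]. A call has 1 to 8 rows; each row shifts and turns the commanded pose from where the row before left it, along the tool's axes as they then stand; what a row does not reach is not made up. A row lasts 1/12 s, in which the tool goes at most 41.7 mm and 7.16 degrees, less where a joint would pass 70% of its speed; a pose out of reach is approached as far as the arm can. A call is refused whole if a number of a shift passes 0.0417 or a number of a turn 7.16, either way. A call with a gripper value outside its range is refused whole. The fingers move at their own pace and stop on an object; "force" is the grip in N (left out, the last holds). Time passes only in rows, so rows that do not move let the fingers close. It gives the time, the measured TCP pose, the force, the opening and the grip force at its end, in the units of the state.
- status.read_state(): the state, without advancing time (a new reading comes with each control period).
- read_camera(name): name is "side" or "top" or "wrist"; returns a dict with "color" (420x560x3 uint8, red, green, blue), "intrinsics" (3x3 intrinsics, pixels), "world_from_camera" (4x4, takes a point from camera to world coordinates); the wrist camera has in their place "mount" (4x4, takes a point from camera to tool coordinates, whose origin is the TCP and whose axes are the flange's). Camera axes: x right, y up, looking along -z (the intrinsics and any distortion apply to the point x, -y, -z); pixel columns grow to the right and rows downward; lengths in m; the calibration is good to about 2 mm. The wrist camera is an equidistant fisheye: a pixel r from the principal point sees the ray r / f radians off the axis. A picture is of the moment at which its call begins: read the wrist's pose just before it. There is no depth.
- workorder.finish_job(): hands the job in; it is judged then, once.
Trained networks look in a picture, given as the dict that the camera call returned (one of the last four; its "shot" number tells which), for a name from the list of things; names that differ only in an ending like _2 or _b are one class to them, and where a whole thing is asked for, a point or a joint stands for the part that bears it (a point fixed in the world has none). Each returns a list of dicts, best first, with "score" (0 to 1); they miss things now and then, are a little off and sometimes report something else, mostly with a low value. They report only what shows in the picture. A call takes as long as a camera call. They do not tell look-alikes from the thing itself.
- masks_of(picture, name): "mask" (420x560 bool, what is visible of it) and "bbox" ([left, top, right, bottom] in pixels, round what is visible of it).
The state is a dict: "time": time; "q": joint angles; "joint_vel": joint speeds; "joint_torque": joint torques, N m; "tool_pos": TCP position; "tcp_rot": TCP orientation; "wrist_force": force on the tool from outside, world axes, zero at the start; "torque": the same for the moment, N m; "width": opening from 0.0 (shut) to 1.0 (fully open); "grip_force": force on a finger pad.
Only numpy, scipy, OpenCV 4.12 (cv2) and the standard library are available. Lean on these libraries where they do the work, as an engineer would, in place of code of your own. Each camera call takes 0.05 s, during which the arm holds its last target. There are 200 camera calls.

### The job

Put the four loose steel sockets back on the socket rail in order of size, one standing upright in the middle of each rubber pad: the smallest goes on the pad next to the tall end plate and they grow pad by pad to the largest at the low end of the rail.

Things in the scene. Friction and masses are not known exactly. Their poses are not given: they have to be found in the camera images.
- socket_1: The smallest of four plain steel deep sockets: a round upright sleeve, 22 mm outside diameter, 46 mm tall, straight-sided, with a 13 mm hexagon mouth at the top. It starts standing upright on the bench, mouth up. Origin: centre of its underside; z up along its axis.
- socket_2: The second smallest of four plain steel deep sockets: a round upright sleeve, 30 mm outside diameter, 52 mm tall, straight-sided, with a 19 mm hexagon mouth at the top. It starts standing upright on the bench, mouth up. Origin: centre of its underside; z up along its axis.
- socket_3: The second largest of four plain steel deep sockets: a round upright sleeve, 38 mm outside diameter, 58 mm tall, straight-sided, with a 25 mm hexagon mouth at the top. It starts standing upright on the bench, mouth up. Origin: centre of its underside; z up along its axis.
- socket_4: The largest of four plain steel deep sockets: a round upright sleeve, 46 mm outside diameter, 66 mm tall, straight-sided, with a 32 mm hexagon mouth at the top. It starts standing upright on the bench, mouth up. Origin: centre of its underside; z up along its axis.
- pad_a: Round black rubber pad, 70 mm across, 3 mm thick, fixed: pad 1 of 4 along the rail from the robot's left (+y), pads 80 mm apart. The rail is a fixed flat aluminium strip on the bench, 80 x 400 x 8 mm. Origin: centre of the pad's underside, 8 mm above the bench (its top is 11 mm above it). y runs along the rail to the left, x across it, away from the robot.
- pad_b: Round black rubber pad, 70 mm across, 3 mm thick, fixed: pad 2 of 4 along the rail from the robot's left (+y), pads 80 mm apart. The rail is a fixed flat aluminium strip on the bench, 80 x 400 x 8 mm. Origin: centre of the pad's underside, 8 mm above the bench (its top is 11 mm above it). y runs along the rail to the left, x across it, away from the robot.
- pad_c: Round black rubber pad, 70 mm across, 3 mm thick, fixed: pad 3 of 4 along the rail from the robot's left (+y), pads 80 mm apart. The rail is a fixed flat aluminium strip on the bench, 80 x 400 x 8 mm. Origin: centre of the pad's underside, 8 mm above the bench (its top is 11 mm above it). y runs along the rail to the left, x across it, away from the robot.
- pad_d: Round black rubber pad, 70 mm across, 3 mm thick, fixed: pad 4 of 4 along the rail from the robot's left (+y), pads 80 mm apart. The rail is a fixed flat aluminium strip on the bench, 80 x 400 x 8 mm. Origin: centre of the pad's underside, 8 mm above the bench (its top is 11 mm above it). y runs along the rail to the left, x across it, away from the robot.
- end_plate: Tall dark steel plate standing across one end of the rail, fixed: 70 mm along x, 16 mm along y, 45 mm tall, 70 mm along the rail beyond the nearest pad's centre. It may be at either end; the other end has only a low aluminium block 10 mm high. Origin: centre of its underside, on the rail's top; axes as the pads'.
There are look-alikes about, which are no part of the job. Leave any green or orange look-alike of the socket_4 alone.

How it is judged:
By the outcome, as a careful person would: the job done as asked, in the order asked, and still so for the second after the job is handed in, with the robot touching nothing.
It also fails if it takes over 104 s, if anything falls off the work surface, if the arm or the gripper's body presses on something with over 40 N, if the wrist force passes 120 N, or if a joint passes its speed limit or range.

## Working session

There is one attempt and no reset: what is moved stays moved. The work goes in short steps, Python scripts to look and compute and a tool call to move; the robot and the scene stay as the last step left them, time stands still between calls to the robot, and variables do not carry over. Pictures are saved under pics/ and viewed, at most 14 in all, crops included, and the job is handed in when it is done.

Besides the shell and the picture viewer there is one more tool, called as name(argument=value, ...) on one line, values as JSON. drive_tool: Moves the arm, as the interface text tells. Its arguments: {"type":"object","properties":{"rows":{"type":"array"},"force":{"type":"number"}},"required":["rows"]}

```bash
mkdir -p pics; ls
cat > h.py <<'E'
import numpy as np, cv2
from workcell import status, read_camera, workorder, masks_of
from scipy.spatial.transform import Rotation as R
def save(p,n): cv2.imwrite('pics/'+n+'.png',p['color'][:,:,::-1])
def proj(p,P):
    T=np.linalg.inv(p['world_from_camera']);c=(np.atleast_2d(P)@T[:3,:3].T)+T[:3,3]
    v=np.c_[c[:,0],-c[:,1],-c[:,2]]@p['intrinsics'].T
    return v[:,:2]/v[:,2:]
def ray(p,u,v):
    T=p['world_from_camera'];d=np.linalg.solve(p['intrinsics'],[u,v,1.])
    d=T[:3,:3]@(d*[1,-1,-1]);return T[:3,3],d
def onz(p,u,v,z):
    o,d=ray(p,u,v);return o+d*(z-o[2])/d[2]
E
python3 - <<'E'
from h import *
s=status.read_state();print(s['time'],s['tool_pos'],s['tcp_rot'],s['width'])
for n in('side','top'):
    p=read_camera(n);save(p,n+'0');print(n,[k for k in p if k!='color'],p['intrinsics'].round(1).tolist(),p['world_from_camera'].round(3).tolist())
    for c in('socket_1','pad_a','end_plate'):
        for m in masks_of(p,c):
            b=m['bbox'];a=np.argwhere(m['mask']).mean(0)[::-1]
            print(c,round(m['score'],2),b,a.round(1),onz(p,*a,0.011)[:2].round(3),p['color'][m['mask']].mean(0).round())
E
```

```text
pics
0.0 [0.20168867 0.64339923 0.22997085] [-0.4752609  -3.10501482  0.00342363] 0.997721280133258
side ['intrinsics', 'world_from_camera', 'shot'] [[453.8, 0.0, 282.5], [0.0, 453.8, 197.5], [0.0, 0.0, 1.0]] [[0.996, 0.042, -0.073, 0.449], [-0.084, 0.63, -0.772, -0.748], [0.014, 0.775, 0.632, 0.663], [0.0, 0.0, 0.0, 1.0]]
socket_1 0.92 [201.1, 299.6, 232.0, 341.1] [216.5 317.9] [ 0.385 -0.269] [142. 140. 141.]
socket_1 0.87 [238.9, 124.7, 256.5, 156.8] [247.1 138.8] [0.45  0.305] [125. 123. 124.]
socket_1 0.65 [190.2, 144.1, 214.5, 179.7] [200.2 162.3] [0.331 0.201] [ 28. 106.  48.]
socket_1 0.62 [265.3, 142.9, 284.6, 177.1] [275.4 159.4] [0.52  0.202] [ 27. 107.  47.]
socket_1 0.61 [242.7, 215.8, 254.2, 241.0] [250.6 229.1] [ 0.449 -0.051] [133. 131. 132.]
socket_1 0.57 [202.3, 111.6, 221.8, 136.1] [213.1 121.2] [0.356 0.405] [172.  89.   8.]
socket_1 0.55 [199.0, 125.0, 219.9, 158.0] [208.9 140.5] [0.348 0.302] [ 29. 109.  47.]
socket_1 0.5 [249.2, 171.3, 257.5, 191.6] [250.3 183. ] [0.453 0.108] [126. 124. 125.]
pad_a 0.76 [315.7, 221.6, 346.4, 240.9] [329.2 231.3] [ 0.613 -0.069
[... 1088 characters left out ...]
75. 165.  97.]
socket_1 0.59 [249.1, 223.8, 256.0, 230.9] [251.3 225.6] [0.453 0.09 ] [208. 214. 217.]
socket_1 0.59 [303.3, 221.6, 313.9, 231.9] [306.1 226.6] [ 0.449 -0.072] [189. 193. 195.]
socket_1 0.52 [175.5, 219.1, 200.8, 234.6] [188.9 226.6] [0.451 0.274] [161. 164. 166.]
pad_a 0.97 [216.9, 154.1, 241.6, 182.4] [226.  169.9] [0.619 0.165] [64. 64. 65.]
pad_a 0.95 [266.8, 161.8, 289.6, 185.2] [279.3 171.5] [0.614 0.006] [58. 58. 59.]
pad_a 0.64 [297.3, 162.8, 318.7, 182.1] [306.2 171.5] [ 0.613 -0.074] [56. 56. 57.]
pad_a 0.6 [241.0, 159.0, 266.6, 180.6] [252.6 170.5] [0.617 0.086] [60. 60. 61.]
end_plate 0.61 [325.0, 161.0, 335.7, 185.3] [331.  170.5] [ 0.616 -0.148] [ 95. 101. 106.]
```

View pics/side0.png

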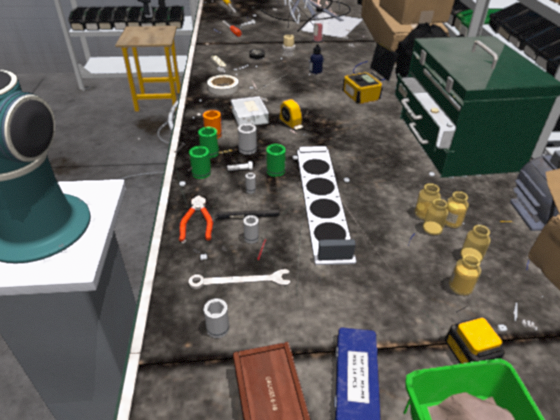

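View pics/top0.png

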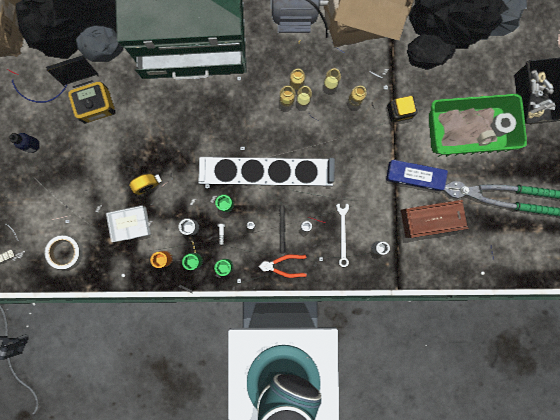

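```bash
cat > fit.py <<'E'
from h import *
from scipy.optimize import minimize
S={1:(.011,.046),2:(.015,.052),3:(.019,.058),4:(.023,.066)}
t=np.linspace(0,2*np.pi,40)
def sil(p,x,y,r,h,z0=0):
    P=np.array([[x+r*np.cos(a),y+r*np.sin(a),z] for z in(z0,z0+h) for a in t])
    m=np.zeros((420*4,560*4),np.uint8)
    cv2.fillConvexPoly(m,cv2.convexHull((proj(p,P)*4+2).astype(np.int32)),1);return cv2.resize(m.astype(np.float32),(560,420),interpolation=cv2.INTER_AREA)
E
python3 - <<'E'
from fit import *
print(R.from_rotvec(status.read_state()['tcp_rot']).as_matrix().round(3))
pt=read_camera('top');ps=read_camera('side')
ms=[m for m in masks_of(pt,'socket_1')]; ss=[m for m in masks_of(ps,'socket_1')]
for g in [(.45,.285),(.45,.09),(.45,-.072),(.386,-.29)]:
    def near(p,L):
        a=proj(p,[*g,.03])[0]
        L=sorted(L,key=lambda m:np.hypot(*(np.mean(np.argwhere(m['mask']),0)[::-1]-a)));return L[0]
    A,B=near(pt,ms),near(ps,ss);print(g,A['bbox'],B['bbox'],A['mask'].sum(),B['mask'].sum())
    # refine by brightness-ignorant overlap for every size
    for k,(r,h) in S.items():
        def c(v):
            e=0
            for p,m in((pt,A),(ps,B)):
                s=sil(p,v[0],v[1],r,h);M=m['mask'];e+=1-np.minimum(s,M).sum()/np.maximum(s,M).sum()
            return e
        o=minimize(c,g,method='Nelder-Mead',options=dict(initial_simplex=np.array([g,(g[0]+.012,g[1]),(g[0],g[1]+.012)])))
        print(k,o.x.round(4),round(o.fun,3))
# crop montage
T=[]
for p in(pt,ps):
    T.append(np.hstack([cv2.resize(p['color'][int(v)-22:int(v)+22,int(u)-22:int(u)+22],(190,190),interpolation=cv2.INTER_CUBIC) for u,v in [proj(p,[*g,.03])[0] for g in [(.45,.285),(.45,.09),(.45,-.072),(.386,-.29)]]]))
cv2.imwrite('pics/crop.png',np.vstack(T)[:,:,::-1])
E
```

```text
[[-0.954  0.299 -0.   ]
 [ 0.299  0.954 -0.   ]
 [ 0.    -0.    -1.   ]]
(0.45, 0.285) [175.1, 218.9, 201.4, 236.6] [242.4, 121.0, 254.9, 155.4] 255 442
1 [0.444  0.2671] 1.332
2 [0.4479 0.2718] 0.905
3 [0.45   0.2721] 0.386
4 [0.4507 0.2687] 0.262
(0.45, 0.09) [248.1, 221.3, 259.7, 232.6] [247.6, 171.3, 258.4, 194.4] 43 214
1 [0.4533 0.0914] 0.397
2 [0.4536 0.0891] 0.898
3 [0.4503 0.0927] 1.267
4 [0.4574 0.1009] 1.484
(0.45, -0.072) [248.1, 221.3, 259.7, 232.6] [245.2, 216.7, 258.1, 243.3] 43 350
1 [ 0.4489 -0.0667] 1.287
2 [ 0.45   -0.0651] 1.126
3 [ 0.4513 -0.0626] 1.394
4 [ 0.4502 -0.0568] 1.567
(0.386, -0.29) [372.3, 241.5, 390.7, 258.7] [245.2, 216.7, 258.1, 243.3] 209 350
1 [ 0.388  -0.2935] 1.603
2 [ 0.3877 -0.291 ] 1.329
3 [ 0.3876 -0.286 ] 1.065
4 [ 0.39   -0.2815] 1.307
```

View pics/crop.png

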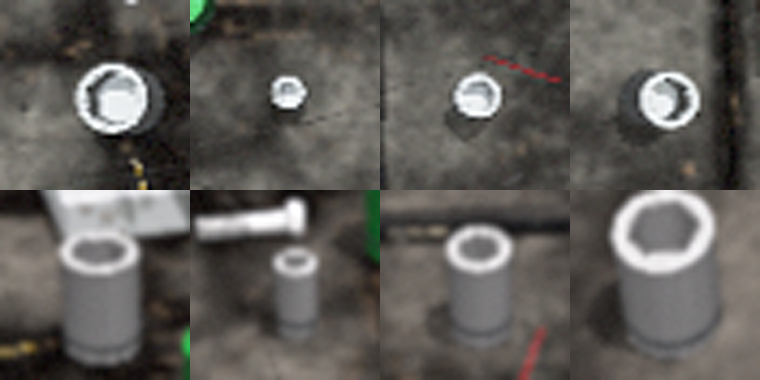

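Run:
```python
from fit import *
pt=read_camera('top');ps=read_camera('side')
def tri(a,b):
    (o1,d1),(o2,d2)=ray(pt,*a),ray(ps,*b);s=np.linalg.lstsq(np.c_[d1,-d2],o2-o1,rcond=None)[0]
    P,Q=o1+d1*s[0],o2+d2*s[1];return (P+Q)/2,np.linalg.norm(P-Q)
def ring(p,g,r,h,thr):
    e=cv2.cvtColor(p['color'],cv2.COLOR_RGB2GRAY);c=proj(p,[*g,h])[0]
    k=6;w=24;u0,v0=(c-w/2).astype(int);q=cv2.resize(e[v0:v0+w,u0:u0+w],None,fx=k,fy=k,interpolation=cv2.INTER_CUBIC)
    n,l,st,ce=cv2.connectedComponentsWithStats((q>thr).astype(np.uint8))
    j=1+np.argmax(st[1:,4]);b=st[j]
    return np.array([u0+(b[0]+b[2]/2)/k-.5,v0+(b[1]+b[3]/2)/k-.5]),b[2:4]/k
for k,g in {4:(.4507,.2687),1:(.4533,.0914),2:(.45,-.065),3:(.3876,-.286)}.items():
    r,h=S[k];a,sa=ring(pt,g,r,h,150);b,sb=ring(ps,g,r,h,175)
    P,e=tri(a,b);print(k,'top',onz(pt,*a,h)[:2].round(4),sa,'side',onz(ps,*b,h)[:2].round(4),sb,'tri',P.round(4),round(e,4))
for y in(.165,.086,.006,-.074):
    out=[]
    for p in(pt,ps):
        e=cv2.cvtColor(p['color'],cv2.COLOR_RGB2GRAY);c=proj(p,[.615,y,.011])[0].round().astype(int);w=20
        q=cv2.resize(e[c[1]-w:c[1]+w,c[0]-w:c[0]+w],None,fx=4,fy=4,interpolation=cv2.INTER_CUBIC)
        m=(q<75).astype(np.uint8);n,l,st,ce=cv2.connectedComponentsWithStats(m);j=l[80,80]
        C=max(cv2.findContours((l==j).astype(np.uint8),0,1)[0],key=len);el=cv2.fitEllipse(cv2.convexHull(C))
        out.append((c-w+(np.array(el[0])+.5)/4-.5,np.array(el[1])/4))
    P,e=tri(out[0][0],out[1][0]);print(y,onz(pt,*out[0][0],.011)[:2].round(4),onz(ps,*out[1][0],.011)[:2].round(4),out[0][1].round(1),out[1][1].round(1),P.round(4),round(e,4))
```

```text
4 top [0.4505 0.2697] [16.66666667 16.        ] side [0.4517 0.2896] [21.  18.5] tri [0.4509 0.2668 0.079 ] 0.0015
1 top [0.4543 0.09  ] [7.83333333 7.33333333] side [0.4418 0.1316] [14.33333333  5.5       ] tri [0.4477 0.088  0.0769] 0.0111
2 top [ 0.4515 -0.0686] [11.  10.5] side [ 0.4497 -0.0695] [14.83333333 10.16666667] tri [ 0.4506 -0.0687  0.0513] 0.0019
3 top [ 0.3872 -0.2839] [14.         13.33333333] side [ 0.3864 -0.2839] [23.         19.66666667] tri [ 0.3868 -0.2839  0.058 ] 0.0008
0.165 [0.6192 0.1672] [0.6174 0.1653] [21.8 22.2] [14.  25.1] [0.6186 0.1674 0.0096] 0.0016
0.086 [0.6175 0.0872] [0.6159 0.0851] [21.9 22. ] [16.  26.8] [0.6171 0.0873 0.0094] 0.0014
0.006 [0.6158 0.0075] [0.6141 0.0054] [21.9 22.2] [18.2 28.6] [0.6153 0.0075 0.0092] 0.0015
-0.074 [ 0.6141 -0.0724] [ 0.6126 -0.0746] [21.8 22.1] [20.9 30.9] [ 0.6138 -0.0725  0.009 ] 0.0013
```

drive_tool(rows=[[0,0,7,0.01,-0.035,0.0,0.9],[0,0,7,0,-0.035,0,0.9],[0,0,7,0,-0.035,0,0.9],[0,0,7,0,-0.035,0,0.9],[0,0,7,0,-0.035,0,0.9],[0,0,7,-0.02,-0.03,0,0.9],[0,0,7,-0.02,-0.03,0,0.9],[0,0,7,-0.02,-0.02,0,0.9]])

```text
time: 1.37
tool_pos: [0.0639, 0.4047, 0.231]
tcp_rot: [-1.885, -2.513, 0.001]
wrist_force: [-0.4, -0.4, 1.2]
width: 0.902
grip_force: 0.0
```

drive_tool(rows=[[0,0,7,0,0.04,0,0.8],[0,0,7,0,0.04,0,0.8],[0,0,2.3,0,0.04,0,0.8],[0,0,0,-0.04,0.035,0,0.8],[0,0,0,-0.04,0.035,0,0.8],[0,0,0,-0.04,0.035,0.01,0.8],[0,0,0,-0.04,0.035,0.01,0.8],[0,0,0,-0.04,0.035,0.01,0.8]])

```text
time: 2.03
tool_pos: [0.3205, 0.271, 0.2085]
tcp_rot: [2.215, 2.227, 0.003]
wrist_force: [1.3, -0.1, 0.6]
width: 0.798
grip_force: 0.0
```

drive_tool(rows=[[0,0,0,-0.04,0.03,0.01,0.6],[0,0,0,-0.04,0.03,0.01,0.6],[0,0,0,-0.04,0.025,0.01,0.6],[0,0,0,-0.02,0.0,0.01,0.6],[0,0,0,0,0,0,0.6],[0,0,0,0,0,0,0.6]])

```text
time: 2.53
tool_pos: [0.3902, 0.1518, 0.1727]
tcp_rot: [-2.219, -2.223, 0.001]
wrist_force: [-0.0, 0.3, -0.0]
width: 0.604
grip_force: 0.0
```

drive_tool(rows=[[0,0,0,-0.031,0.0315,0.02,0.6],[0,0,0,-0.031,0.0315,0.02,0.6],[0,0,0,0,0,0.02,0.6],[0,0,0,0,0,0.0,0.6],[0,0,0,0,0,0,0.6]])

```text
time: 2.95
tool_pos: [0.4438, 0.1007, 0.1183]
tcp_rot: [-2.213, -2.226, 0.003]
wrist_force: [0.0, 0.8, 0.2]
width: 0.597
grip_force: 0.0
```

Run:
```python
from h import *
p=read_camera('wrist');save(p,'w1');print(p['intrinsics'],p['mount'])
```

```text
[[325.1922621    0.         281.21901068]
 [  0.         325.1922621  215.26742463]
 [  0.           0.           1.        ]] [[ 1.96573468e-04  9.50169766e-01  3.11732862e-01  7.85579062e-02]
 [ 9.99999859e-01 -3.27306013e-05 -5.30819275e-04  1.02118839e-04]
 [-4.94165222e-04  3.11732923e-01 -9.50169638e-01 -1.42616915e-01]
 [ 0.00000000e+00  0.00000000e+00  0.00000000e+00  1.00000000e+00]]
```

View pics/w1.png

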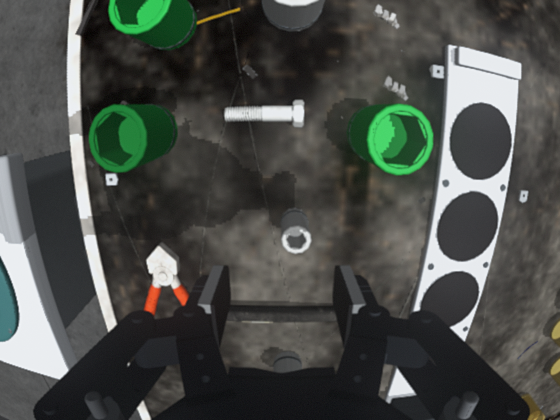

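```bash
cat >> h.py <<'E'
def wonz(u,v,z,s=None,p=None):
    K=p['intrinsics'];s=s or status.read_state();M=np.asarray(p['mount'])
    a=np.array([u-K[0,2],v-K[1,2]]);r=np.hypot(*a);th=r/K[0,0]
    d=np.r_[a/max(r,1e-9)*np.sin(th),np.cos(th)]*[1,-1,-1]
    W=R.from_rotvec(s['tcp_rot']).as_matrix();o=W@M[:3,3]+s['tool_pos'];d=W@(M[:3,:3]@d)
    return o+d*(z-o[2])/d[2]
E
python3 - <<'E'
from h import *
s=status.read_state();p=read_camera('wrist');print(s['tool_pos'],s['joint_vel'].round(3) if hasattr(s['joint_vel'],'round') else s['joint_vel'])
print(wonz(296,239.5,.046,s,p))
for m in masks_of(p,'socket_1'):
    b=m['bbox'];print(b,round(m['score'],2))
E
```

```text
[0.44448848 0.10108113 0.11930887] [ 0.009 -0.021 -0.014 -0.002 -0.007 -0.003]
[0.45535149 0.09059066 0.046     ]
[262.4, 1.5, 324.1, 35.2] 0.94
[108.4, 2.4, 196.6, 51.4] 0.94
[346.0, 100.5, 429.8, 178.1] 0.85
[272.0, 352.1, 300.9, 370.5] 0.8
[278.6, 205.6, 307.3, 253.2] 0.73
```

drive_tool(rows=[[0,0,0,-0.0108,0.0105,0.03,0.6],[0,0,0,0,0,0.03,0.6],[0,0,0,0,0,0.03,0.6],[0,0,0,0,0,0.018,0.6],[0,0,0,0,0,0,0.6],[0,0,0,0,0,0,0.6]], force=40)

```text
time: 3.6
tool_pos: [0.4551, 0.0898, 0.0111]
tcp_rot: [-2.214, -2.228, 0.001]
wrist_force: [0.3, 0.2, 0.4]
width: 0.603
grip_force: 0.0
```

drive_tool(rows=[[0,0,0,0,0,0,0.0],[0,0,0,0,0,0,0.0],[0,0,0,0,0,0,0.0],[0,0,0,0,0,0,0.0],[0,0,0,0,0,0,0.0],[0,0,0,0,0,0,0.0],[0,0,0,0,0,0,0],[0,0,0,0,0,0,0]])

```text
time: 4.27
tool_pos: [0.4575, 0.0896, 0.013]
tcp_rot: [2.215, 2.225, 0.005]
wrist_force: [-1.5, 0.3, 7.4]
width: 0.23
grip_force: 39.2
```

drive_tool(rows=[[0,0,0,0,0,-0.03,0],[0,0,0,0,0,-0.035,0],[0,0,0,-0.025,0.025,-0.02,0],[0,0,0,-0.028,0.028,0,0],[0,0,0,-0.028,0.028,0,0],[0,0,0,-0.028,0.028,0,0],[0,0,0,-0.028,0.028,0,0],[0,0,0,-0.022,0.017,0,0]])

```text
time: 4.93
tool_pos: [0.6135, -0.0716, 0.0972]
tcp_rot: [2.214, 2.224, 0.003]
wrist_force: [0.0, -0.4, -0.6]
width: 0.224
grip_force: 39.7
```

drive_tool(rows=[[0,0,0,0,0,0,0],[0,0,0,0,0,0,0],[0,0,0,0,0,0,0]])

```text
time: 5.18
tool_pos: [0.6096, -0.0689, 0.0958]
tcp_rot: [-2.216, -2.226, 0.0]
wrist_force: [0.0, 0.2, -0.7]
width: 0.223
grip_force: 39.7
```

Run:
```python
from h import *
s=status.read_state();print(s['tool_pos'],s['width'],s['grip_force'])
p=read_camera('wrist');save(p,'w2')
for m in masks_of(p,'pad_a')+masks_of(p,'end_plate'):
    b=m['bbox'];print(np.round(b),round(m['score'],2),wonz((b[0]+b[2])/2,(b[1]+b[3])/2,.011,s,p).round(4))
```

```text
[ 0.60962637 -0.06886578  0.09577904] 0.22319330720779718 39.65824833874649
[246.   0. 348.  53.] 0.96 [0.6197 0.0713 0.011 ]
[243. 178. 334. 258.] 0.92 [ 0.6154 -0.0673  0.011 ]
[239.  69. 340. 164.] 0.64 [0.615  0.0069 0.011 ]
[258. 324. 306. 344.] 0.9 [ 0.6111 -0.175   0.011 ]
[243.  71. 340. 164.] 0.65 [0.6164 0.0058 0.011 ]
```

View pics/w2.png

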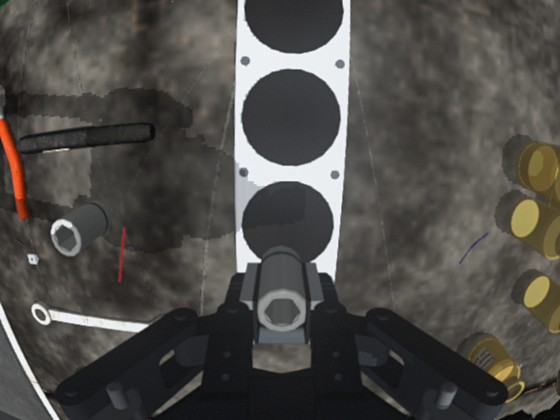

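drive_tool(rows=[[0,0,0,-0.005,0.0045,0.02,0],[0,0,0,0,0,0.025,0],[0,0,0,0,0,0.018,0],[0,0,0,0,0,0,0],[0,0,0,0,0,0,0],[0,0,0,0,0,0.003,0],[0,0,0,0,0,0.003,0],[0,0,0,0,0,0,0]])

```text
time: 6.0
tool_pos: [0.6155, -0.074, 0.0278]
tcp_rot: [2.214, 2.226, 0.002]
wrist_force: [0.2, 0.0, -0.5]
width: 0.229
grip_force: 39.6
```

drive_tool(rows=[[0,0,0,0,-0.001,0.002,0],[0,0,0,0,0,0.0015,0],[0,0,0,0,0,0.0015,0],[0,0,0,0,0,0,0]])

```text
time: 6.33
tool_pos: [0.6144, -0.0742, 0.024]
tcp_rot: [2.215, 2.227, 0.001]
wrist_force: [-4.8, 0.7, 10.7]
width: 0.229
grip_force: 41.1
```

Contact with the pad. Release slowly, then rise.

drive_tool(rows=[[0,0,0,0,0,0,0.28],[0,0,0,0,0,0,0.33],[0,0,0,0,0,0,0.4],[0,0,0,0,0,0,0.5],[0,0,0,0,0,0,0.55],[0,0,0,0,0,-0.01,0.55],[0,0,0,0,0,-0.025,0.6],[0,0,0,0,0,-0.04,0.7]])

```text
time: 7.0
tool_pos: [0.6098, -0.0735, 0.0932]
tcp_rot: [-2.21, -2.221, 0.009]
wrist_force: [-0.3, -0.4, 1.0]
width: 0.702
grip_force: 0.0
```

drive_tool(rows=[[0,0,0,0,-0.02,-0.03,0.7],[0,0,0,0,-0.04,0,0.7],[0,0,0,0,-0.04,0,0.7],[0,0,0,0,-0.035,0,0.7],[0,0,0,0,-0.03,0,0.7],[0,0,0,0,0,0,0.7],[0,0,0,0,0,0,0.7]])

```text
time: 7.58
tool_pos: [0.4476, -0.0748, 0.1273]
tcp_rot: [2.216, 2.226, 0.001]
wrist_force: [0.5, 0.8, -0.5]
width: 0.697
grip_force: 0.0
```

Run:
```python
from h import *
s=status.read_state();print(s['tool_pos'],s['width'])
pt=read_camera('top');save(pt,'t2')
p=read_camera('wrist');save(p,'w3')
for m in masks_of(p,'socket_1'): print(np.round(m['bbox']),round(m['score'],2))
cv2.imwrite('pics/m3.png',np.hstack([cv2.resize(pt['color'][130:250,170:350],(360,240)),cv2.resize(p['color'],(440,330))[:240]])[:,:,::-1])
```

```text
[ 0.44759276 -0.07483783  0.12725232] 0.6974560735011647
[262. 184. 305. 237.] 0.97
[449. 194. 493. 234.] 0.71
[218. 364. 228. 372.] 0.52
```

View pics/m3.png

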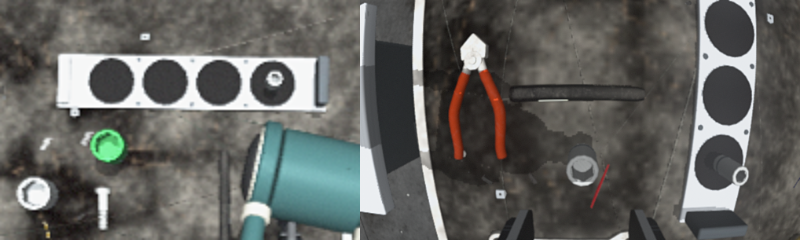

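drive_tool(rows=[[0,0,0,0.0058,0.0035,0.03,0.7],[0,0,0,0,0,0.03,0.7],[0,0,0,0,0,0.03,0.7],[0,0,0,0,0,0.022,0.7],[0,0,0,0,0,0,0.7],[0,0,0,0,0,0,0.7]])

```text
time: 8.23
tool_pos: [0.4522, -0.0689, 0.0138]
tcp_rot: [-2.213, -2.226, 0.003]
wrist_force: [0.5, 0.2, 0.1]
width: 0.702
grip_force: 0.0
```

drive_tool(rows=[[0,0,0,0,0,0,0.0],[0,0,0,0,0,0,0.0],[0,0,0,0,0,0,0.0],[0,0,0,0,0,0,0.0],[0,0,0,0,0,0,0.0],[0,0,0,0,0,0,0.0],[0,0,0,0,0,0,0],[0,0,0,0,0,0,0]])

```text
time: 8.9
tool_pos: [0.4545, -0.0696, 0.0169]
tcp_rot: [2.213, 2.224, 0.004]
wrist_force: [1.0, 0.5, 5.6]
width: 0.32
grip_force: 40.1
```

drive_tool(rows=[[0,0,0,0,0,-0.03,0],[0,0,0,0,0,-0.035,0],[0,0,0,0.016,0.02,-0.02,0],[0,0,0,0.015,0.035,0,0],[0,0,0,0.015,0.035,0,0],[0,0,0,0.015,0.035,0,0],[0,0,0,0.015,0.033,0,0],[0,0,0,0,0,0,0]])

```text
time: 9.57
tool_pos: [0.6164, 0.0102, 0.101]
tcp_rot: [2.211, 2.226, 0.009]
wrist_force: [0.0, 0.4, -1.6]
width: 0.321
grip_force: 40.3
```

drive_tool(rows=[[0,0,0,0,0,0,0],[0,0,0,0,0,0,0]])

```text
time: 9.73
tool_pos: [0.6091, 0.0078, 0.0994]
tcp_rot: [-2.214, -2.227, 0.002]
wrist_force: [-0.5, -0.3, -1.5]
width: 0.321
grip_force: 40.3
```

drive_tool(rows=[[0,0,0,-0.001,0.006,0.022,0],[0,0,0,0,0,0.025,0],[0,0,0,0,0,0.018,0],[0,0,0,0,0,0,0],[0,0,0,0,0,0,0],[0,0,0,0,0,0.002,0],[0,0,0,0,0,0.0015,0],[0,0,0,0,0,0,0]])

```text
time: 10.4
tool_pos: [0.6168, 0.0066, 0.0328]
tcp_rot: [2.215, 2.226, 0.003]
wrist_force: [0.3, 0.4, -1.6]
width: 0.321
grip_force: 40.3
```

drive_tool(rows=[[0,0,0,0,0,0.0015,0],[0,0,0,0,0,0.001,0],[0,0,0,0,0,0,0]])

```text
time: 10.65
tool_pos: [0.616, 0.0068, 0.0291]
tcp_rot: [2.215, 2.227, 0.0]
wrist_force: [-0.0, -0.3, -1.3]
width: 0.321
grip_force: 40.3
```

drive_tool(rows=[[0,0,0,0,0,0.001,0],[0,0,0,0,0,0.001,0],[0,0,0,0,0,0,0],[0,0,0,0,0,0,0]])

```text
time: 10.98
tool_pos: [0.6162, 0.0068, 0.028]
tcp_rot: [2.215, 2.227, 0.0]
wrist_force: [-2.6, 0.3, 6.0]
width: 0.319
grip_force: 41.0
```

drive_tool(rows=[[0,0,0,0,0,0,0.37],[0,0,0,0,0,0,0.42],[0,0,0,0,0,0,0.5],[0,0,0,0,0,0,0.58],[0,0,0,0,0,0,0.65],[0,0,0,0,0,-0.01,0.65],[0,0,0,0,0,-0.03,0.7],[0,0,0,0,0,-0.04,0.8]])

```text
time: 11.65
tool_pos: [0.6124, 0.0068, 0.104]
tcp_rot: [-2.211, -2.223, 0.009]
wrist_force: [0.6, 0.4, 0.7]
width: 0.799
grip_force: 0.0
```

drive_tool(rows=[[0,0,0,0,-0.01,-0.035,0.8],[0,0,0,-0.03,-0.025,0,0.8],[0,0,0,-0.031,-0.025,0,0.8],[0,0,0,-0.031,-0.025,0,0.8],[0,0,0,-0.031,-0.025,0,0.8],[0,0,0,-0.031,-0.025,0,0.8],[0,0,0,-0.031,-0.025,0,0.8],[0,0,0,-0.031,-0.025,0,0.8]])

```text
time: 12.32
tool_pos: [0.4308, -0.2114, 0.1428]
tcp_rot: [2.214, 2.227, 0.0]
wrist_force: [0.2, -0.8, -0.1]
width: 0.801
grip_force: 0.0
```

drive_tool(rows=[[0,0,0,-0.031,-0.02,0,0.8],[0,0,0,-0.03,-0.01,0,0.8],[0,0,0,0,0,0,0.8],[0,0,0,0,0,0,0.8],[0,0,0,0,0,0,0.8]])

```text
time: 12.73
tool_pos: [0.4025, -0.2713, 0.1423]
tcp_rot: [2.217, 2.226, 0.001]
wrist_force: [-0.4, 0.4, -0.8]
width: 0.799
grip_force: 0.0
```

Run:
```python
from h import *
s=status.read_state();print(s['tool_pos'],s['tcp_rot'],s['width'])
p=read_camera('wrist');pt=read_camera('top')
for m in masks_of(p,'socket_1'): print(np.round(m['bbox']),round(m['score'],2))
cv2.imwrite('pics/m4.png',np.hstack([cv2.resize(pt['color'][130:250,170:350],(360,240)),cv2.resize(p['color'],(440,330))[:240]])[:,:,::-1])
```

```text
[ 0.40246311 -0.27126942  0.14229295] [2.21669378e+00 2.22582473e+00 8.61566380e-04] 0.7992294384332339
[240. 196. 286. 256.] 0.66
[488.   0. 533.  23.] 0.63
```

View pics/m4.png

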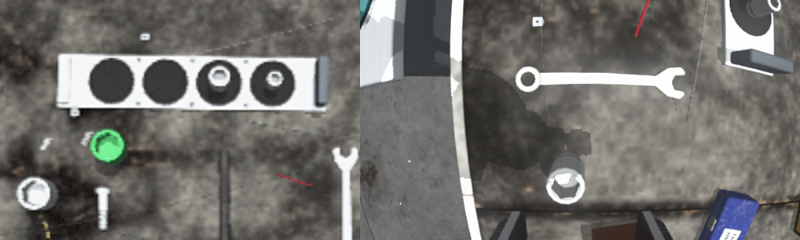

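drive_tool(rows=[[0,0,0,-0.0127,-0.0155,0.025,0.85],[0,0,0,0,0,0.035,0.85],[0,0,0,0,0,0.035,0.85],[0,0,0,0,0,0.029,0.85],[0,0,0,0,0,0,0.85],[0,0,0,0,0,0,0.85]])

```text
time: 13.38
tool_pos: [0.3858, -0.282, 0.0164]
tcp_rot: [-2.21, -2.225, 0.001]
wrist_force: [0.8, 0.5, 1.2]
width: 0.85
grip_force: 0.0
```

drive_tool(rows=[[0,0,0,0,0,0,0.0],[0,0,0,0,0,0,0.0],[0,0,0,0,0,0,0.0],[0,0,0,0,0,0,0.0],[0,0,0,0,0,0,0.0],[0,0,0,0,0,0,0.0],[0,0,0,0,0,0,0],[0,0,0,0,0,0,0]], force=45)

```text
time: 14.05
tool_pos: [0.3889, -0.2855, 0.0206]
tcp_rot: [2.212, 2.224, 0.001]
wrist_force: [0.1, 0.6, 5.3]
width: 0.419
grip_force: 44.9
```

drive_tool(rows=[[0,0,0,0,0,-0.03,0],[0,0,0,0,0,-0.035,0],[0,0,0,0,0,-0.035,0],[0,0,0,0.02,0.01,-0.015,0],[0,0,0,0.033,0.022,0,0],[0,0,0,0.033,0.022,0,0],[0,0,0,0.033,0.022,0,0],[0,0,0,0.033,0.022,0,0]])

```text
time: 14.72
tool_pos: [0.4852, -0.1303, 0.1345]
tcp_rot: [2.215, 2.224, 0.002]
wrist_force: [1.2, -0.5, -2.5]
width: 0.415
grip_force: 46.5
```

drive_tool(rows=[[0,0,0,0.033,0.022,0,0],[0,0,0,0.033,0.022,0,0],[0,0,0,0.033,0.022,0,0],[0,0,0,0.033,0.022,0,0],[0,0,0,0.033,0.022,0,0],[0,0,0,0.03,0.015,0,0],[0,0,0,0.02,0.005,0,0],[0,0,0,0,0,0,0]])

```text
time: 15.38
tool_pos: [0.6147, 0.0885, 0.1341]
tcp_rot: [2.211, 2.231, 0.005]
wrist_force: [0.9, -0.6, -2.4]
width: 0.419
grip_force: 46.5
```

drive_tool(rows=[[0,0,0,0,0,0,0],[0,0,0,0,0,0,0],[0,0,0,0,0,0,0]])

```text
time: 15.63
tool_pos: [0.6125, 0.083, 0.1331]
tcp_rot: [2.217, 2.226, -0.001]
wrist_force: [1.0, -0.5, -2.1]
width: 0.417
grip_force: 46.5
```

drive_tool(rows=[[0,0,0,0.0025,0.0045,0.03,0],[0,0,0,0,0,0.032,0],[0,0,0,0,0,0.022,0],[0,0,0,0,0,0.011,0],[0,0,0,0,0,0,0],[0,0,0,0,0,0,0],[0,0,0,0,0,0,0]])

```text
time: 16.22
tool_pos: [0.6191, 0.0862, 0.0397]
tcp_rot: [2.215, 2.225, 0.004]
wrist_force: [-0.3, -0.1, -2.1]
width: 0.418
grip_force: 46.5
```

drive_tool(rows=[[0,0,0,0,0,0.0015,0],[0,0,0,0,0,0.001,0],[0,0,0,0,0,0,0],[0,0,0,0,0,0,0]])

```text
time: 16.55
tool_pos: [0.6179, 0.0866, 0.0361]
tcp_rot: [2.215, 2.227, 0.001]
wrist_force: [0.3, 0.8, -2.7]
width: 0.42
grip_force: 46.5
```

drive_tool(rows=[[0,0,0,0,0,0.0015,0],[0,0,0,0,0,0.0015,0],[0,0,0,0,0,0.0005,0],[0,0,0,0,0,0,0],[0,0,0,0,0,0,0]])

```text
time: 16.97
tool_pos: [0.6174, 0.0866, 0.0317]
tcp_rot: [-2.216, -2.227, 0.0]
wrist_force: [-0.1, 0.3, -2.7]
width: 0.425
grip_force: 46.5
```

drive_tool(rows=[[0,0,0,0,0,0.001,0],[0,0,0,0,0,0.001,0],[0,0,0,0,0,0,0],[0,0,0,0,0,0,0]])

```text
time: 17.3
tool_pos: [0.6175, 0.0867, 0.0316]
tcp_rot: [-2.216, -2.227, 0.0]
wrist_force: [-5.4, -0.6, 7.6]
width: 0.422
grip_force: 47.4
```

drive_tool(rows=[[0,0,0,0,0,0,0.47],[0,0,0,0,0,0,0.52],[0,0,0,0,0,0,0.6],[0,0,0,0,0,0,0.68],[0,0,0,0,0,0,0.75],[0,0,0,0,0,-0.01,0.75],[0,0,0,0,0,-0.03,0.8],[0,0,0,0,0,-0.04,0.85]])

```text
time: 17.97
tool_pos: [0.614, 0.0861, 0.1069]
tcp_rot: [-2.212, -2.223, 0.011]
wrist_force: [0.1, -0.7, 0.3]
width: 0.85
grip_force: 0.0
```

drive_tool(rows=[[0,0,0,0,0,-0.04,0.9],[0,0,0,0.02,-0.02,0,0.9],[0,0,0,0.03,-0.028,0,0.9],[0,0,0,0.03,-0.028,0,0.9],[0,0,0,0.03,-0.028,0,0.9],[0,0,0,0.03,-0.025,0,0.9],[0,0,0,0.03,-0.025,0,0.9],[0,0,0,0.01,-0.01,0,0.9]])

```text
time: 18.63
tool_pos: [0.4495, 0.2686, 0.1506]
tcp_rot: [-2.212, -2.228, -0.001]
wrist_force: [-0.6, -0.6, -0.4]
width: 0.899
grip_force: 0.0
```

drive_tool(rows=[[0,0,0,0,0,0,0.9],[0,0,0,0,0,0,0.9],[0,0,0,0,0,0,0.9]])

```text
time: 18.88
tool_pos: [0.4533, 0.2654, 0.1504]
tcp_rot: [2.215, 2.227, 0.001]
wrist_force: [-0.8, -0.3, 0.1]
width: 0.899
grip_force: 0.0
```

Run:
```python
from h import *
s=status.read_state();print(s['tool_pos'],s['tcp_rot'],s['width'])
p=read_camera('wrist');pt=read_camera('top')
for m in masks_of(p,'socket_1'): print(np.round(m['bbox']),round(m['score'],2))
cv2.imwrite('pics/m5.png',np.hstack([cv2.resize(pt['color'][130:250,170:350],(360,240)),cv2.resize(p['color'],(440,330))[:240]])[:,:,::-1])
```

```text
[0.45333805 0.26541727 0.15043054] [2.21492364e+00 2.22669026e+00 1.42605569e-03] 0.8993386231503404
[321. 270. 371. 349.] 0.92
[124.  86. 196. 144.] 0.85
[130. 265. 183. 320.] 0.84
[249. 172. 311. 247.] 0.75
[398. 384. 424. 420.] 0.72
```

View pics/m5.png

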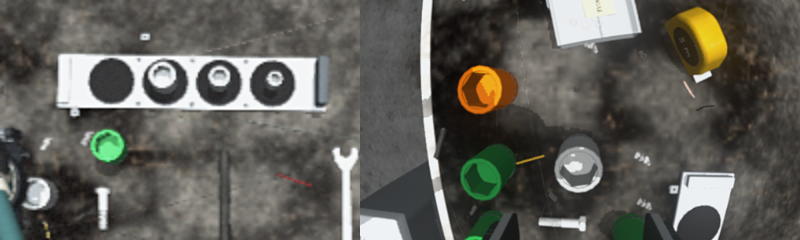

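drive_tool(rows=[[0,0,0,0.0035,-0.002,0.025,0.9],[0,0,0,0,0,0.035,0.9],[0,0,0,0,0,0.035,0.9],[0,0,0,0,0,0.031,0.9],[0,0,0,0,0,0,0.9],[0,0,0,0,0,0,0.9]])

```text
time: 19.53
tool_pos: [0.4492, 0.2675, 0.0221]
tcp_rot: [-2.216, -2.224, 0.008]
wrist_force: [1.0, -0.5, 0.5]
width: 0.899
grip_force: 0.0
```

drive_tool(rows=[[0,0,0,0,0,0,0.0],[0,0,0,0,0,0,0.0],[0,0,0,0,0,0,0.0],[0,0,0,0,0,0,0.0],[0,0,0,0,0,0,0.0],[0,0,0,0,0,0,0.0],[0,0,0,0,0,0,0],[0,0,0,0,0,0,0]], force=55)

```text
time: 20.2
tool_pos: [0.4529, 0.2703, 0.027]
tcp_rot: [2.214, 2.226, 0.008]
wrist_force: [-0.1, -1.2, 5.9]
width: 0.518
grip_force: 56.3
```

drive_tool(rows=[[0,0,0,0,0,-0.03,0],[0,0,0,0,0,-0.035,0],[0,0,0,0,0,-0.035,0],[0,0,0,-0.008,0.016,-0.015,0],[0,0,0,-0.02,0.032,0,0],[0,0,0,-0.02,0.032,0,0],[0,0,0,-0.02,0.032,0,0],[0,0,0,-0.02,0.032,0,0]])

```text
time: 20.87
tool_pos: [0.5964, 0.1812, 0.1403]
tcp_rot: [2.214, 2.227, 0.003]
wrist_force: [1.0, 1.0, -3.0]
width: 0.522
grip_force: 58.3
```

drive_tool(rows=[[0,0,0,-0.014,0.022,0,0],[0,0,0,0,0,0,0],[0,0,0,0,0,0,0],[0,0,0,0,0,0,0]])

```text
time: 21.2
tool_pos: [0.6164, 0.168, 0.139]
tcp_rot: [-2.216, -2.226, 0.001]
wrist_force: [-1.0, -0.4, -4.0]
width: 0.517
grip_force: 58.3
```

drive_tool(rows=[[0,0,0,-0.0005,0.001,0.03,0],[0,0,0,0,0,0.032,0],[0,0,0,0,0,0.022,0],[0,0,0,0,0,0.01,0],[0,0,0,0,0,0,0],[0,0,0,0,0,0,0],[0,0,0,0,0,0,0],[0,0,0,0,0,0,0]])

```text
time: 21.87
tool_pos: [0.6199, 0.1683, 0.0474]
tcp_rot: [2.214, 2.226, 0.006]
wrist_force: [1.3, -0.7, -3.1]
width: 0.52
grip_force: 58.3
```

drive_tool(rows=[[0,0,0,0,0,0.0015,0],[0,0,0,0,0,0.001,0],[0,0,0,0,0,0,0],[0,0,0,0,0,0,0]])

```text
time: 22.2
tool_pos: [0.6182, 0.1675, 0.0426]
tcp_rot: [2.216, 2.227, 0.0]
wrist_force: [0.1, 0.1, -3.6]
width: 0.52
grip_force: 58.3
```

drive_tool(rows=[[0,0,0,0,0,0.0015,0],[0,0,0,0,0,0.0015,0],[0,0,0,0,0,0.001,0],[0,0,0,0,0,0,0],[0,0,0,0,0,0,0]])

```text
time: 22.62
tool_pos: [0.618, 0.1675, 0.0382]
tcp_rot: [-2.216, -2.227, 0.0]
wrist_force: [0.8, -0.3, -3.6]
width: 0.522
grip_force: 58.4
```

drive_tool(rows=[[0,0,0,0,0,0.001,0],[0,0,0,0,0,0,0],[0,0,0,0,0,0,0]])

```text
time: 22.87
tool_pos: [0.6181, 0.1675, 0.0381]
tcp_rot: [2.216, 2.227, -0.0]
wrist_force: [-3.6, -1.2, 3.1]
width: 0.515
grip_force: 58.9
```

Contact reached; release and retreat clear of the view.

drive_tool(rows=[[0,0,0,0,0,0,0.57],[0,0,0,0,0,0,0.62],[0,0,0,0,0,0,0.7],[0,0,0,0,0,0,0.78],[0,0,0,0,0,0,0.85],[0,0,0,0,0,-0.01,0.85],[0,0,0,0,0,-0.03,0.85],[0,0,0,0,0,-0.04,0.9]])

```text
time: 23.53
tool_pos: [0.6147, 0.1668, 0.1143]
tcp_rot: [-2.213, -2.224, 0.011]
wrist_force: [0.2, 0.6, 0.0]
width: 0.897
grip_force: 0.0
```

drive_tool(rows=[[0,0,0,0,0,-0.04,0.9],[0,0,0,0.02,-0.02,-0.02,0.9],[0,0,0,0.03,-0.025,0,0.9],[0,0,0,0.03,-0.025,0,0.9],[0,0,0,0.03,-0.025,0,0.9],[0,0,0,0.03,-0.02,0,0.9],[0,0,0,0,0,0,0.9],[0,0,0,0,0,0,0.9]])

```text
time: 24.2
tool_pos: [0.5014, 0.3086, 0.1783]
tcp_rot: [2.211, 2.231, 0.002]
wrist_force: [0.5, -0.4, 0.1]
width: 0.898
grip_force: 0.0
```

Run:
```python
from fit import *
s=status.read_state();print(s['time'],s['tool_pos'])
pt=read_camera('top');ps=read_camera('side')
e=cv2.cvtColor(pt['color'],cv2.COLOR_RGB2GRAY)
for k,g in {4:(.6185,.167),3:(.617,.087),2:(.6155,.007),1:(.614,-.073)}.items():
    r,h=S[k];c=proj(pt,[*g,h+.011])[0];w=10;f=6;u0,v0=(c-w).astype(int)
    q=cv2.resize(e[v0:v0+2*w,u0:u0+2*w],None,fx=f,fy=f,interpolation=cv2.INTER_CUBIC)
    n,l,st,ce=cv2.connectedComponentsWithStats((q>150).astype(np.uint8))
    d=[np.hypot(*(ce[i]-w*f))+(st[i,4]<200)*1e3 for i in range(1,n)];b=st[1+int(np.argmin(d))]
    a=[u0+(b[0]+b[2]/2)/f-.5,v0+(b[1]+b[3]/2)/f-.5]
    print(k,((onz(pt,*a,h+.011)[:2]-g)*1000).round(1),b[2:4]/f)
A=cv2.resize(pt['color'][130:210,180:350],(595,280));B=cv2.resize(ps['color'][120:270,280:370],(180,300))[:280]
cv2.imwrite('pics/m6.png',np.hstack([A,B])[:,:,::-1])
```

```text
24.2 [0.50138444 0.30857301 0.17827261]
4 [0.9 2.6] [20.         19.16666667]
3 [0.6 1.4] [13.83333333 13.16666667]
2 [0.9 0.6] [10.83333333 10.16666667]
1 [-0.6  0.6] [8.33333333 7.33333333]
```

View pics/m6.png

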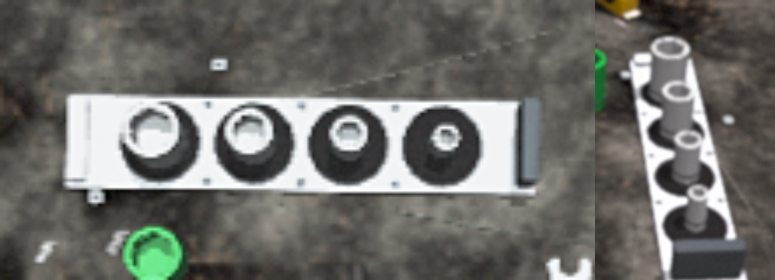

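```bash
python3 -c "
from h import *
print(workorder.finish_job())"
```

```text
the job is handed in; nothing more can be done
None
```

The job is handed in: the last camera check showed all four sockets upright on their pads, smallest beside the tall end plate and largest at the low end. Sockets 1–3 measured within about 2 mm of pad centre; socket_4 read 3 mm off, but the white rail blurred that reading.

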